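# Load the bottle roller and lock its driver on

### The job

Lay the amber bottle on the two rollers of the bottle-rolling rig, lengthwise and midway along them, setting it down gently. Then get the rig's driver ready for its timed run: squeeze its orange trigger fully, push the yellow lock-on button right in while the trigger is squeezed, and ease off so that the trigger stays locked on by itself. Leave the green bottle, the cap bin and the foot pedal alone.

Things in the scene. Friction and masses are not known exactly. Their poses are not given: they have to be found in the camera images.
- amber_bottle: amber bottle, white cap, paper label band, lying on its side, about 0.25 kg. Origin on its axis, mid-body; x along the axis to the cap: body 56 mm diameter from -40 to 40 mm, then neck, cap 36 mm diameter from 48 to 70 mm. Free to roll. It starts in either place of the rack
- green_bottle: green bottle with a black cap, same sizes and axes as the amber one, lying in the other place of the rack; to be left alone
- rack: fixed low rack with two places, at y -60 and +60 mm of its frame; origin under its middle on the table, z up. In each place a bottle lies along the rack's x on two rails 40 mm apart (tops 40 mm high), bottle axis 62 mm above the table, cap to the rack's +x
- rig: fixed rig: steel base (x -170 to 200, y -115 to 115, 10 mm thick), two rollers and a blue and black pistol driver clamped on its side. Origin under the base; x from rollers to driver. Barrel along x at y 30 mm, x 30 to 180, radius 28, axis 60 high, strap to 91. Handle y -109 to 30, x 66 to 106, z 42 to 78 mm (butt to 81). Black shelf under the trigger: x 18 to 68, y -58 to -12, top z 34 mm
- cradle (a point): middle of a bottle's axis when it rests midway on the rollers; axes as the rig's, bottle axis along x (cap either way). Rollers run along x at y -20 and +20 mm, 134 mm long, turning freely, centres 32 mm and tyre tops 22 mm below this point. Bearing plates at x -70 and +70 mm, y -45 to 45, tops 24 mm below it
- trigger (a joint): squeeze of the orange trigger, m: 0 at rest (spring-loaded), grows as it slides along the rig's +x into the handle, fully squeezed at 0.014; 3 N at rest, 7 N fully squeezed. Held by the lock-on button it stays at about 0.0095. Squeezing it again once locked lets the button jump out and unlocks it
- trigger_face (a point): middle of the trigger's flat front, which looks along the rig's -x and moves with it; axes as the rig's. Face 34 mm wide (y), 18 mm high, lower edge 46 and upper edge 64 mm above the table. The space before it is free down to button and shelf; on its +y side the driver's nose (radius 24) and chuck (radius 15 mm, x -6 to 30 of the rig) stand, axis 65 mm away, 60 mm high
- lock_button (a joint): lock-on button, m: 0 out, grows as it is pushed down, 0.007 fully in; spring about 1 N, damped. With the trigger at rest it is blocked, moving under 1 mm; it goes in freely with the trigger squeezed beyond 0.012. Kept in while the trigger is eased back to about 0.0095, it is then held in by the trigger and holds it; let go before that, it springs out again
- button_top (a point): middle of the yellow button's flat round top, 20 mm diameter; axes as the rig's. On the driver's side, which faces up: 43 mm above the table when out, 36 mm in. It lies 1 mm behind the trigger's front at rest (trigger underside 3 mm above half of it) but 13 mm before the front once fully squeezed: shut fingers pushing the trigger in then stand over it and need only go down
- cap_bin: blue open bin of white caps, 110 x 110 x 50 mm, origin under its middle; to be left alone
- foot_pedal: grey and white foot pedal, 100 x 85 x 34 mm, origin under its middle; to be left alone
Things that resemble listed ones, but are neither listed nor needed, are in the scene too. What is shaped like the amber_bottle but purple or red is not meant.

How it is judged:
On the way, in this order (a step that is already met when the one before it is completed fails the run):
1. the amber bottle lies on both rollers, along them and midway (within 20 mm), let go (x of amber_bottle in the frame of cradle between -0.02 and 0.02 m and y of amber_bottle in the frame of cradle between -0.006 and 0.006 m and z of amber_bottle in the frame of cradle between -0.005 and 0.005 m and angle between the x axis of amber_bottle and the x axis of cradle, either way round below 0.12 rad and contact force between amber_bottle and the fingers below 0.1 N), for 0.2 s.
2. the trigger is squeezed fully (beyond 12 mm of its 14 mm) (value of joint trigger above 0.012 m), for 0.1 s.
3. the lock-on button is pushed in (beyond 5.5 mm of its 7 mm) while the trigger is squeezed (value of joint trigger above 0.0115 m and value of joint lock_button above 0.0055 m), for 0.1 s.
At the end, for the whole second after the job is handed in: The trigger stays eased but locked on by itself (trigger between 8 and 11.5 mm, lock-on button at least 4.5 mm in), and the amber bottle rests still on both rollers, midway within 20 mm, in their groove (within 6 mm sideways, 5 mm in height) and along them within 0.12 rad (value of joint trigger between 0.008 and 0.0115 m and value of joint lock_button above 0.0045 m and x of amber_bottle in the frame of cradle between -0.02 and 0.02 m and y of amber_bottle in the frame of cradle between -0.006 and 0.006 m and z of amber_bottle in the frame of cradle between -0.005 and 0.005 m and angle between the x axis of amber_bottle and the x axis of cradle, either way round below 0.12 rad and linear speed of amber_bottle below 0.02 m/s); the robot touches nothing.
It fails at once if the green bottle is moved more than 20 mm (distance of green_bottle from where it was at the start of the episode above 0.02 m).
It fails at once if the cap bin is moved more than 20 mm (distance of cap_bin from where it was at the start of the episode above 0.02 m).
It fails at once if the foot pedal is moved more than 20 mm (distance of foot_pedal from where it was at the start of the episode above 0.02 m).
It fails at once if the bottle is dropped or rammed onto the rig (over 60 N) (contact force between amber_bottle and rig above 60 N).
It also fails if it takes over 64 s, if anything falls off the work surface, if the arm or the gripper's body presses on something with over 40 N, if the wrist force passes 120 N, or if a joint passes its speed limit or range.

### The arm

A 6-joint arm with a two-finger parallel gripper is mounted at the origin on the work surface. World frame = base frame: x ahead of the robot, y to its left, z up, the work surface at z = 0. Lengths are in m, angles in rad, forces in N, time in s.
With the tool pointing down it reaches from about 0.375 to 0.975 m from the base axis. Payload 3.8 kg.
Tool frame: the origin (TCP) lies midway between the tips of the shut fingers; the grasp point (between the pads) lies 19 mm behind it; x points along the fingers, y is the direction in which the jaws open and shut, and the axes are right-handed (so a half turn about x gives the same grasp; the last joint's range is limited). The gripper opens to 88 mm and grips with 3 to 60 N. Pads are 18 mm wide; open, the fingers measure 123 mm over their backs; the gripper's body (75 mm by 187 mm) begins 45 mm behind the grasp point.
Start: joints at [-1.177, 0.264, 1.604, -0, 1.274, -0.037], TCP at [0.282, -0.613, 0.207] pointing down, gripper open.
Joint ranges: [-2.63, 2.63], [-0.94, 2.18], [0.31, 2.57], [-1.31, 4.45], [0, 2.66], [-2.55, 2.55]. Speed limits (rad/s): [2.57, 2.57, 3.14, 3.14, 3.14, 3.14].

### API

Orientations are given as a rotation vector (axis times angle).
In Python, from cell import manip, inverse_kinematics, cams, order gives the robot as it stands. Calls block until the motion is done:
- manip.move_pose(position, orientation): joint-space move of the TCP to a pose.
- manip.move_linear(position, rate=0.15, rot=None): straight line of the TCP; rot=None keeps the orientation; rate is the mean speed in m/s.
- manip.set_joints(angles): joint-space move.
- manip.set_gripper(opening, force=None): finger opening in m; force is the grip in N (None keeps the last); returns when the fingers have stopped.
- manip.dwell(seconds).
- inverse_kinematics(position, orientation): joint angles nearest the present ones, or None.
- manip.state(): the state.
- cams.capture(name): name is "side" or "top" or "wrist"; returns a dict with "image" (384x512x3 uint8, blue, green, red), "z_map" (384x512 float32, m along the optical axis (not along the pixel's ray), 0 where there is no reading), "intrinsics" (3x3 intrinsics, pixels), "k1" (the pictures are not rectified: a ray, as slopes to the right and down, at radius r is drawn at 1 + k1 r^2 times it, then the intrinsics apply), "position" and "orientation" of the camera in the world; the wrist camera has in their place "T_tool_cam" (4x4, takes a point from camera to tool coordinates, whose origin is the TCP and whose axes are the tool frame's). Camera axes: x right, y down, z forward; pixel columns grow to the right and rows downward; lengths in m; the calibration is good to about 2 mm. A picture is of the moment at which its call begins: read the wrist's pose just before it.
A pose or a line that the arm cannot do raises manip.IKError and nothing moves.
- order.close_job(): hands the job in, once; it reports no verdict.
The state is a dict: "clock": time; "joint_pos": joint angles; "joint_velocities": joint speeds; "tau": joint torques, N m; "tool_pos": TCP position; "tcp_rot": TCP orientation; "contact_force": force on the tool from outside, world axes, zero at the start; "moment": the same for the moment, N m; "gripper_width": finger opening in m.
Only numpy, scipy, OpenCV 4.12 (cv2) and the standard library are available. Lean on these libraries where they do the work, as an engineer would, in place of code of your own. Each camera call takes 0.05 s, during which the arm holds its last target.

## Working session

There is one attempt and no reset: what is moved stays moved. The work goes in short steps, each a Python script; the robot and the scene stay as the last script left them, time stands still between calls to the robot, and variables do not carry over. Pictures are saved under pics/ and viewed, and the job is handed in when it is done.

```bash
ls; mkdir -p pics; cat > h.py <<'E'
import numpy as np, cv2
from scipy.spatial.transform import Rotation as R
from cell import manip, inverse_kinematics, cams, order
def cap(name):
    s=manip.state(); c=cams.capture(name)
    if name=='wrist':
        T=np.eye(4);T[:3,:3]=R.from_rotvec(s['tcp_rot']).as_matrix();T[:3,3]=s['tool_pos']
        c['T']=T@np.array(c['T_tool_cam'])
    else:
        T=np.eye(4);o=np.array(c['orientation'])
        T[:3,:3]=o if o.shape==(3,3) else R.from_rotvec(o).as_matrix();T[:3,3]=c['position'];c['T']=T
    return c
def rays(c,uv):
    K=np.array(c['intrinsics'],float);uv=np.atleast_2d(uv).astype(float)
    d=np.stack([(uv[:,0]-K[0,2])/K[0,0],(uv[:,1]-K[1,2])/K[1,1]],1);u=d.copy()
    for _ in range(20):u=d/(1+c['k1']*(u**2).sum(1,keepdims=True))
    return np.c_[u,np.ones(len(u))]
def cloud(c):
    h,w=c['z_map'].shape;vv,uu=np.mgrid[:h,:w]
    r=rays(c,np.c_[uu.ravel(),vv.ravel()])*c['z_map'].reshape(-1,1)
    P=r@c['T'][:3,:3].T+c['T'][:3,3];P[c['z_map'].ravel()==0]=np.nan
    return P.reshape(h,w,3)
def proj(c,P):
    q=(np.atleast_2d(P)-c['T'][:3,3])@c['T'][:3,:3];u=q[:,:2]/q[:,2:]
    u=u*(1+c['k1']*(u**2).sum(1,keepdims=True));K=np.array(c['intrinsics'])
    return u*[K[0,0],K[1,1]]+[K[0,2],K[1,2]]
def onplane(c,uv,z):
    d=rays(c,uv)@c['T'][:3,:3].T;o=c['T'][:3,3];return o+d*((z-o[2])/d[:,2:])
E
python3 - <<'E'
from h import *
import pickle
for n in('top','side'):
    c=cap(n);cv2.imwrite(f'pics/{n}0.png',cv2.resize(c['image'],(768,576)));pickle.dump(c,open(n+'0.pkl','wb'))
    print(n,c['T'].round(3).tolist(),c['k1'],np.array(c['intrinsics']).tolist())
print(manip.state())
E
```

```text
pics
top [[0.017, -0.982, 0.19, 0.365], [-1.0, -0.013, 0.022, -0.115], [-0.019, -0.19, -0.982, 1.017], [0.0, 0.0, 0.0, 1.0]] -0.038226470458714905 [[349.422941193548, 0.0, 258.30222154590876], [0.0, 349.422941193548, 191.00244012623085], [0.0, 0.0, 1.0]]
side [[-0.919, -0.208, 0.334, 0.146], [-0.393, 0.52, -0.758, 0.776], [-0.016, -0.828, -0.56, 0.744], [0.0, 0.0, 0.0, 1.0]] -0.058162642377554655 [[397.4174460694467, 0.0, 254.50394374398954], [0.0, 397.4174460694467, 189.20173851821974], [0.0, 0.0, 1.0]]
{'clock': 0.1, 'joint_pos': array([-1.17691080e+00,  2.64666794e-01,  1.60522364e+00,  4.99214182e-06,
        1.27368736e+00, -3.69172059e-02]), 'joint_velocities': array([-2.25524793e-05, -8.13655306e-04, -4.58626071e-03,  3.48023069e-05,
       -1.91749696e-03, -8.08417061e-04]), 'tau': array([ 5.73438847e-04, -5.03617752e+01, -3.58072543e+01,  7.31083145e-02,
        2.32989684e-02, -3.50576886e-05]), 'tool_pos': array([ 0.28160254, -0.61268809,  0.20572744]), 'tcp_rot': array([ 1.98369656,  0.43608485, -1.98440282]), 'contact_force': array([ 0.01405512, -0.47915228, -0.42422809]), 'moment': array([-0.01324192, -0.00725549, -0.01706428]), 'gripper_width': 0.08821850379013448}
```

View pics/top0.png

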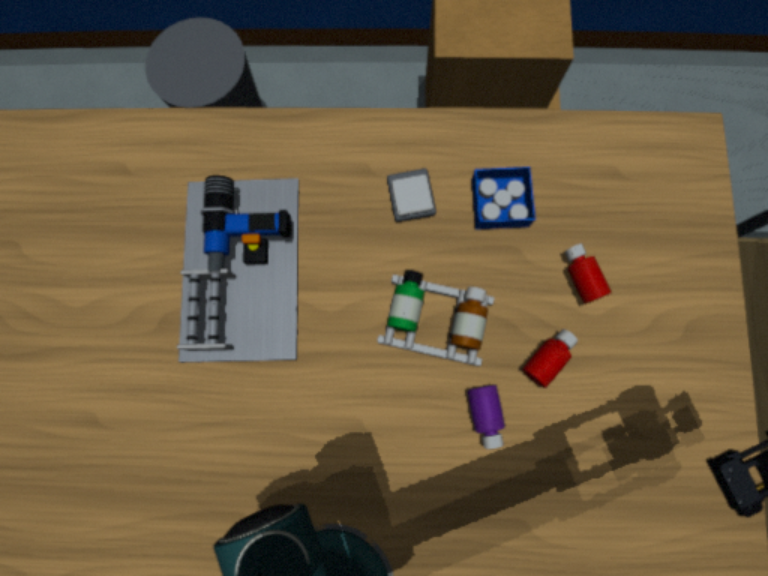

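View pics/side0.png

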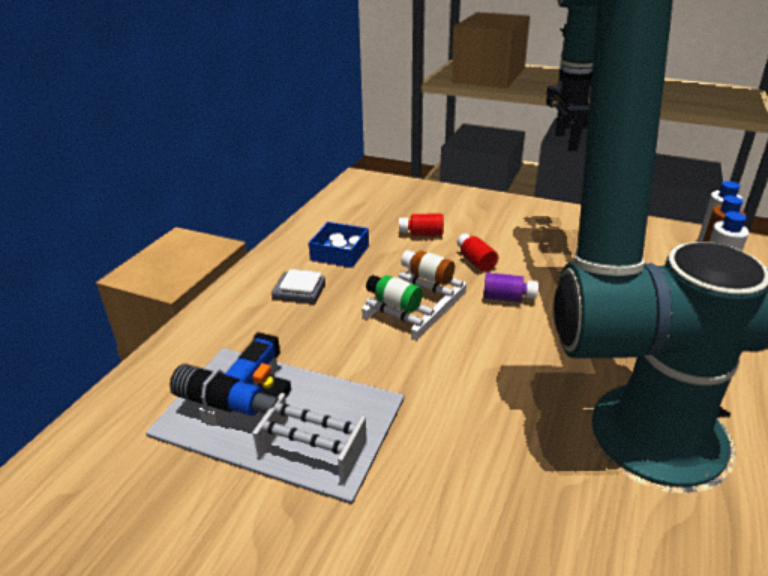

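Amber bottle candidates (top picture, 768 scale): brown-amber with label and white cap at (470,322) in the rack; green (405,303), red (588,275) and (550,358), and purple (486,410) do not fit. The rig is at (240,270), with rollers at (203,310), trigger at (251,239) and button at (254,247). Next: confirm with a crop and coarse measurements.

```bash
python3 - <<'E'
from h import *
import pickle
c=pickle.load(open('top0.pkl','rb'));im=c['image']
cv2.imwrite('pics/crop_rack.png',cv2.resize(im[170:260,240:340],None,fx=6,fy=6,interpolation=cv2.INTER_CUBIC))
cv2.imwrite('pics/crop_rig.png',cv2.resize(im[110:250,110:210],None,fx=4.2,fy=4.2,interpolation=cv2.INTER_CUBIC))
P=cloud(c)
hsv=cv2.cvtColor(im,cv2.COLOR_BGR2HSV)
cor=np.array([[188,180],[298,178],[296,360],[180,361]])/1.5
print('base corners',onplane(c,cor,0.01).round(3).tolist())
print('bottle top',onplane(c,np.array([[470,322],[477,294],[463,350]])/1.5,0.09).round(3).tolist())
for n,p in dict(roller1=(194,310),roller2=(212,310),plate=(205,272),plate2=(205,347),base=(260,320),trig=(251,239),btn=(254,247),table=(340,300),bottle=(470,322)).items():
    print(n,P[int(p[1]/1.5),int(p[0]/1.5)].round(3))
E
```

```text
base corners [[0.779, 0.325, 0.01], [0.784, 0.096, 0.01], [0.414, 0.081, 0.01], [0.408, 0.307, 0.01]]
bottle top [[0.482, -0.241, 0.09], [0.533, -0.255, 0.09], [0.432, -0.228, 0.09]]
roller1 [0.502 0.266 0.066]
roller2 [0.502 0.231 0.069]
plate [0.573 0.252 0.066]
plate2 [0.433 0.241 0.065]
base [0.491 0.156 0.01 ]
trig [0.639 0.169 0.064]
btn [0.63  0.168 0.044]
table [0.533 0.003 0.   ]
bottle [ 0.484 -0.24   0.091]
```

View pics/crop_rack.png

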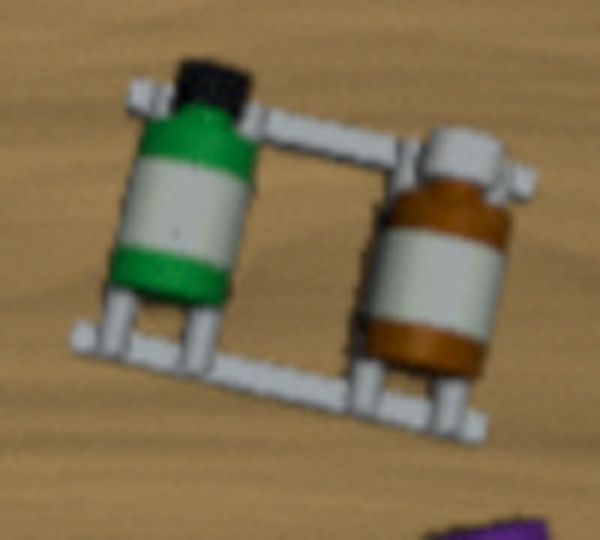

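View pics/crop_rig.png

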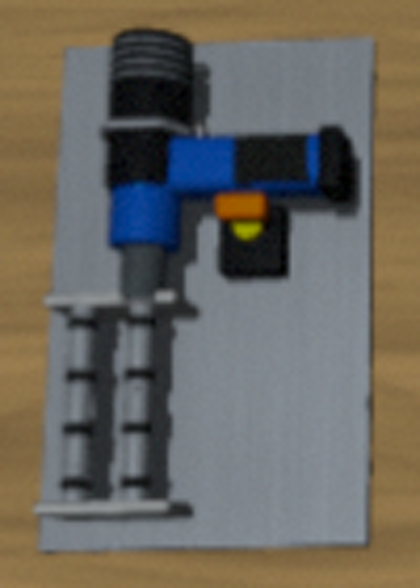

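The crop confirms it: amber body, paper label and white cap, in the rack's −y place, cap up-image (+x). Next I'll look closer with the wrist camera over the rack and the rig.

```bash
cat >> h.py <<'E'
def down(yaw):  # tool x down, tool y = (-sin,cos) 
    x=np.array([0,0,-1.]);y=np.array([-np.sin(yaw),np.cos(yaw),0])
    return R.from_matrix(np.c_[x,y,np.cross(x,y)]).as_rotvec()
E
python3 - <<'E'
from h import *
import pickle
s=manip.state();print(R.from_rotvec(s['tcp_rot']).as_matrix().round(2).tolist())
c=cams.capture('wrist');print(np.array(c['T_tool_cam']).round(3).tolist())
for y in(-.24,-.24+np.pi,.045,.045+np.pi):
    for p in([.482,-.241,.3],[.5,.25,.3],[.62,.17,.3]):
        q=inverse_kinematics(p,down(y));print(y,p,None if q is None else np.round(q,2))
E
```

```text
[[-0.0, 0.42, -0.91], [0.0, -0.91, -0.42], [-1.0, -0.0, -0.0]]
[[-0.001, -0.282, 0.96, -0.177], [1.0, -0.0, 0.001, -0.0], [0.0, 0.96, 0.282, -0.072], [0.0, 0.0, 0.0, 1.0]]
-0.24 [0.482, -0.241, 0.3] [-0.51 -0.04  1.77 -0.    1.41 -1.84]
-0.24 [0.5, 0.25, 0.3] [ 0.42 -0.    1.73 -0.    1.41 -0.91]
-0.24 [0.62, 0.17, 0.3] [ 0.23  0.16  1.56 -0.    1.42 -1.1 ]
2.901592653589793 [0.482, -0.241, 0.3] [-0.51 -0.04  1.77 -0.    1.41  1.3 ]
2.901592653589793 [0.5, 0.25, 0.3] [ 0.42 -0.    1.73 -0.    1.41  2.23]
2.901592653589793 [0.62, 0.17, 0.3] [ 0.23  0.16  1.56 -0.    1.42  2.04]
0.045 [0.482, -0.241, 0.3] [-0.51 -0.04  1.77  0.    1.41 -2.13]
0.045 [0.5, 0.25, 0.3] [ 0.42 -0.    1.73 -0.    1.41 -1.2 ]
0.045 [0.62, 0.17, 0.3] [ 0.23  0.16  1.56 -0.    1.42 -1.39]
3.186592653589793 [0.482, -0.241, 0.3] [-0.51 -0.04  1.77 -0.    1.41  1.02]
3.186592653589793 [0.5, 0.25, 0.3] [ 0.42 -0.    1.73 -0.    1.41  1.94]
3.186592653589793 [0.62, 0.17, 0.3] [ 0.23  0.16  1.56 -0.    1.42  1.75]
```

```bash
python3 - <<'E'
from h import *
import pickle
manip.move_pose([.5,-.235,.25],down(-.24))
manip.dwell(.2)
c=cap('wrist');pickle.dump(c,open('w_rack.pkl','wb'));cv2.imwrite('pics/w_rack.png',cv2.resize(c['image'],(768,576)))
manip.move_pose([.58,.21,.25],down(.045))
manip.dwell(.2)
c=cap('wrist');pickle.dump(c,open('w_rig.pkl','wb'));cv2.imwrite('pics/w_rig.png',cv2.resize(c['image'],(768,576)))
print(manip.state()['clock'])
E
```

```text
3.925
```

View pics/w_rack.png

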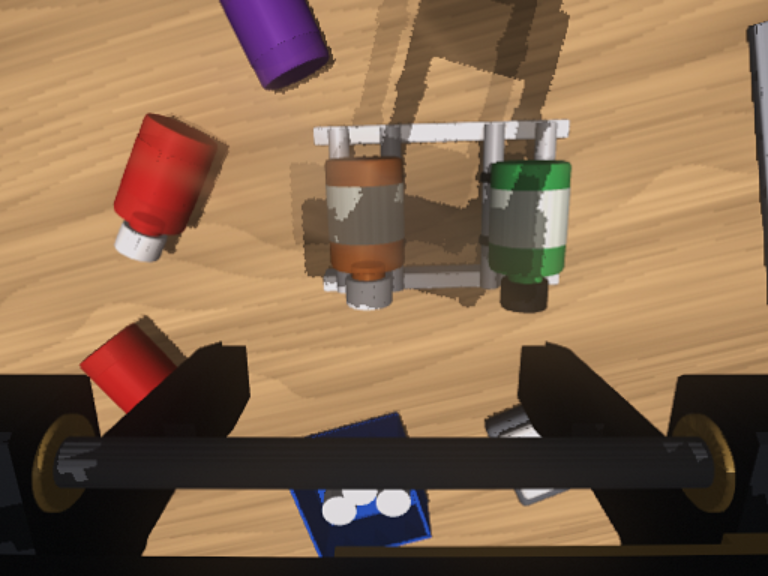

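View pics/w_rig.png

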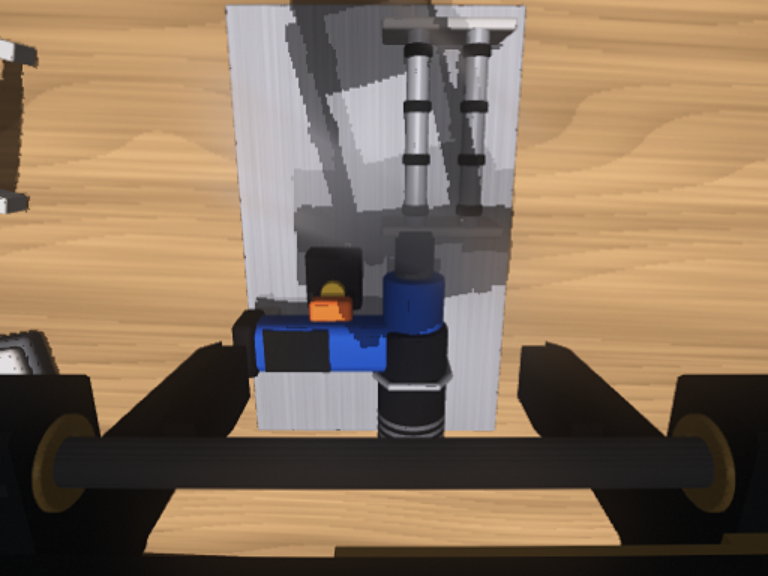

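In w_rack the amber bottle is at (366,225), between rails, cap down-image at (370,290), green at (527,225); in w_rig the rollers are at (416,130)/(475,130), bearing plates at rows 30 and 230, trigger (330,309), button (333,288). I'll fit these from the depth.

```bash
cat > fit.py <<'E'
from h import *
import pickle
from scipy.optimize import least_squares
def bottle(P,xy,th,rz):
    Q=P.reshape(-1,3);Q=Q[np.isfinite(Q[:,0])]
    u=np.array([np.cos(th),np.sin(th)]);n=np.array([-u[1],u[0]])
    d=Q[:,:2]-xy;a=d@u;b=d@n
    B=Q[(abs(a)<.032)&(abs(b)<.036)&(Q[:,2]>rz)]
    def f(p):
        u=np.array([np.cos(p[1]),np.sin(p[1])]);n=np.array([-u[1],u[0]])
        return np.hypot((B[:,:2]-xy)@n-p[0],B[:,2]-p[2])-.028
    r=least_squares(f,[0,th,rz],loss='soft_l1',f_scale=.001)
    off,th2,z=r.x;u=np.array([np.cos(th2),np.sin(th2)]);n=np.array([-u[1],u[0]])
    d=Q[:,:2]-xy;a=d@u;b=d@n-off
    m=(abs(b)<.008)&(Q[:,2]>z+.023)&(abs(a)<.09);A=a[m]
    m2=(abs(b)<.006)&(abs(Q[:,2]-z-.018)<.004)&(abs(a)<.11);C=a[m2]
    print('n',len(B),'res',np.sqrt(np.mean(r.fun**2)).round(5),'yaw',th2,'z',z,'body a',np.percentile(A,[0,1,99,100]).round(4),'cap',np.percentile(C,[1,99]).round(4) if len(C) else None)
    mid=(np.percentile(A,.5)+np.percentile(A,99.5))/2
    c=np.array(xy)+off*n+mid*u;print('centre',c.round(4));return c,th2,z
if __name__=='__main__':
    for f in('w_rack.pkl','top0.pkl'):
        P=cloud(pickle.load(open(f,'rb')))
        print(f);bottle(P,[.482,-.241],-.24,.062)
        t=P.reshape(-1,3);t=t[np.isfinite(t[:,0])];m=(t[:,0]>.4)&(t[:,0]<.75)&(abs(t[:,1]+.05)<.06);print('table z',np.median(t[m,2]))
    # rig
    def corners(c,uv):return onplane(c,np.array(uv)/1.5,.01)
    c=pickle.load(open('w_rig.pkl','rb'));P=cloud(c)
    X,Y,Z=P[...,0],P[...,1],P[...,2]
    m=(np.abs(Z-.01)<.004)&(X>.38)&(X<.83)&(Y>.06)&(Y<.36)
    mm=(m*255).astype(np.uint8)
    print('base corners w',corners(c,[(227,7),(524,7),(496,430),(258,430)]).round(4).tolist())
    im=c['image'];hsv=cv2.cvtColor(im,cv2.COLOR_BGR2HSV).astype(int)
    H,S,V=hsv[...,0],hsv[...,1],hsv[...,2]
    reg=(X>.58)&(X<.7)&(Y>.1)&(Y<.23)
    org=reg&(H>=5)&(H<18)&(S>150)&(V>80)&(Z>.04)
    yel=reg&(H>=19)&(H<35)&(S>120)&(Z>.03)
    for n,m in(('orange',org),('yellow',yel)):
        q=P[m];print(n,m.sum(),'mean',q.mean(0).round(4),'min',q.min(0).round(4),'max',q.max(0).round(4))
    # top of trigger
    q=P[org&(Z>.060)];print('trig top',q.mean(0).round(4),np.percentile(q,[2,98],axis=0).round(4).tolist())
    q=P[yel&(Z>.040)&(Z<.047)];print('btn top',q.mean(0).round(4),np.percentile(q,[2,98],axis=0).round(4).tolist())
    # rollers & plates
    m=(X>.41)&(X<.6)&(Y>.18)&(Y<.32)&(Z>.045)&(Z<.09);q=P[m]
    import collections
    print('plate/roller z pct',np.percentile(q[:,2],[5,50,95,99]).round(4))
    vis=cv2.resize(im[0:260,130:370],None,fx=2.5,fy=2.3,interpolation=cv2.INTER_CUBIC);cv2.imwrite('pics/w_rig_crop.png',vis)
    for xs in np.arange(.44,.57,.02):
        s=q[abs(q[:,0]-xs)<.006]
        for lo,hi in((.2,.248),(.248,.30)):
            t=s[(s[:,1]>lo)&(s[:,1]<hi)]
            if len(t):
                k=t[t[:,2]>t[:,2].max()-.003];print(round(xs,3),len(t),k[:,1].mean().round(4),t[:,2].max().round(4))
E
python3 fit.py
```

```text
w_rack.pkl
n 20841 res 0.08701 yaw -1.8017121652285186 z 0.33708718786512865 body a [-0.0655 -0.0639  0.047   0.0483] cap [-0.061   0.0434]
centre [ 0.4873 -0.2336]
table z -0.0008668647399422413
top0.pkl
n 485 res 0.00141 yaw -0.21640305353510267 z 0.06270232500115164 body a [-0.0404 -0.0398  0.0376  0.0382] cap [-0.041   0.0654]
centre [ 0.4803 -0.2433]
table z 0.0001965804694681328
base corners w [[0.4164, 0.0828, 0.01], [0.4067, 0.3079, 0.01], [0.7722, 0.3257, 0.01], [0.7822, 0.0964, 0.01]]
orange 400 mean [0.6373 0.169  0.0621] min [0.6287 0.1525 0.0493] max [0.6466 0.1859 0.0651]
yellow 135 mean [0.6267 0.1688 0.0415] min [0.6206 0.1206 0.034 ] max [0.668  0.1784 0.0771]
trig top [0.6378 0.1694 0.0627] [[0.6303, 0.1541, 0.0604], [0.6455, 0.1848, 0.0647]]
btn top [0.6269 0.1689 0.0419] [[0.6212, 0.16, 0.0404], [0.6314, 0.1781, 0.0437]]
plate/roller z pct [0.0599 0.0664 0.0721 0.074 ]
0.44 429 0.2237 0.0696
0.44 300 0.2655 0.0704
0.46 202 0.2271 0.0691
0.46 196 0.2668 0.0694
0.48 197 0.2279 0.07
0.48 212 0.2681 0.0696
0.5 182 0.2285 0.0684
0.5 182 0.2685 0.0687
0.52 196 0.2297 0.0701
0.52 197 0.2695 0.0701
0.54 168 0.23 0.0682
0.54 167 0.2704 0.0684
0.56 164 0.231 0.0697
0.56 208 0.2713 0.0697
```

```bash
python3 fit.py >/dev/null; ls pics
```

```text
crop_rack.png
crop_rig.png
side0.png
top0.png
w_rack.png
w_rig.png
w_rig_crop.png
```

```bash
sed -i 's/(Q\[:,2\]>rz)\]/(Q[:,2]>rz)\&(Q[:,2]<rz+.035)]/; s/(Q\[:,2\]>z+.023)/(Q[:,2]>z+.023)\&(Q[:,2]<z+.035)/' fit.py
python3 fit.py | head -7
python3 - <<'E'
from h import *
import pickle
yaw=.043;u=np.array([np.cos(yaw),np.sin(yaw)]);n=np.array([-u[1],u[0]])
for f in('w_rig.pkl','top0.pkl'):
    c=pickle.load(open(f,'rb'));P=cloud(c);X,Y,Z=P[...,0],P[...,1],P[...,2]
    o=np.array([.580,.202]);d=P[...,:2]-o;a=d@u;b=d@n
    # plates: z ~.064, between rollers (b 38..62) and outside
    m=(Z>.058)&(Z<.075)&(abs(b-.05)<.010)
    for lo,hi in((-.2,-.11),(-.05,.02)):
        t=a[m&(a>lo)&(a<hi)];print(f,'plate a',np.percentile(t,[2,25,50,75,98]).round(4),'z',np.median(Z[m&(a>lo)&(a<hi)]).round(4))
        mm=(Z>.058)&(Z<.075)&(a>lo)&(a<hi)&(b>-.02)&(b<.12)&(a<-.003);t=b[mm];print('   b',np.percentile(t,[1,99]).round(4))
    # base extents
    m=abs(Z-.01)<.004
    t=m&(abs(b)<.112);aa=a[t&(a>-.2)&(a<-.12)];print(' base back',np.percentile(aa,[.5]).round(4), 'front',np.percentile(a[t&(a>.15)&(a<.23)],99.5).round(4) if (t&(a>.15)&(a<.23)).any() else None)
    t=m&(a>-.15)&(a<.18);print(' base b',np.percentile(b[t&(abs(b)<.13)],[.5,99.5]).round(4))
    hsv=cv2.cvtColor(c['image'],cv2.COLOR_BGR2HSV).astype(int);H,S,V=hsv[...,0],hsv[...,1],hsv[...,2]
    org=(abs(b+.035)<.03)&(a>.02)&(a<.1)&(H>=5)&(H<18)&(S>150)&(V>80)&(Z>.055)
    print(' trig a',np.percentile(a[org],[0,2,98,100]).round(4),'b',np.percentile(b[org],[1,99]).round(4),'z',Z[org].max().round(4))
    # chuck front, barrel
    ch=(Z>.066)&(Z<.08)&(abs(b-.03)<.012)&(a>-.02)&(a<.03);print(' chuck a min',np.percentile(a[ch],[0,3]).round(4))
    hb=(Z>.07)&(Z<.085)&(b<0)&(b>-.13)&(a>.04)&(a<.13);print(' handle a',np.percentile(a[hb],[1,99]).round(4),'b',np.percentile(b[hb],[1]).round(4))
E
```

```text
w_rack.pkl
n 3058 res 0.00066 yaw -0.21221267335230337 z 0.061278837668204876 body a [-0.0447 -0.0438  0.0335  0.0354] cap [-0.0447  0.0637]
centre [ 0.4761 -0.2441]
table z -0.0008668647399422413
top0.pkl
n 485 res 0.00141 yaw -0.21640305353510267 z 0.06270232500115164 body a [-0.0404 -0.0398  0.0376  0.0382] cap [-0.041   0.0654]
centre [ 0.4803 -0.2433]
w_rig.pkl plate a [-0.1499 -0.1478 -0.1454 -0.1434 -0.1423] z 0.0666
   b [0.008  0.0924]
w_rig.pkl plate a [-0.0107 -0.0083 -0.0051  0.0027  0.0184] z 0.0668
   b [0.0082 0.0922]
 base back [-0.1715] front 0.1972
 base b [-0.1139  0.1138]
 trig a [0.0477 0.0485 0.0641 0.0645] b [-0.0519 -0.0188] z 0.0651
 chuck a min [-0.0195 -0.0158]
 handle a [0.062  0.1019] b [-0.1055]
top0.pkl plate a [-0.1457 -0.1453 -0.1428 -0.1402 -0.1261] z 0.0669
   b [0.0086 0.0938]
top0.pkl plate a [-0.0092 -0.0078 -0.0027  0.0062  0.019 ] z 0.0676
   b [0.008  0.0913]
 base back [-0.1677] front 0.2005
 base b [-0.1137  0.1141]
 trig a [0.0506 0.051  0.0663 0.0663] b [-0.05   -0.0178] z 0.0696
 chuck a min [-0.0198 -0.0173]
 handle a [0.0643 0.1055] b [-0.1071]
```

View pics/w_rig_crop.png

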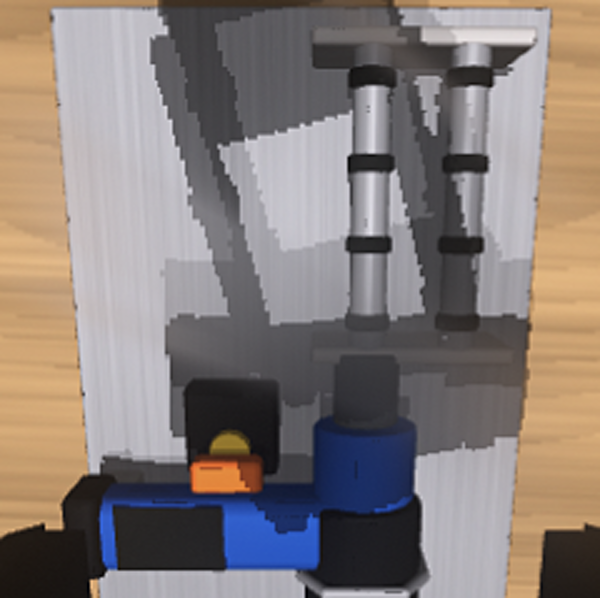

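```bash
python3 - <<'E'
from h import *
import pickle
r=down(-.213)
p=[.478,-.2438]
manip.move_pose(p+[.16],r)
manip.move_linear(p+[.048],rate=.12)
manip.set_gripper(.045,force=20)
s=manip.state();print(s['gripper_width'],s['contact_force'],s['tool_pos'])
manip.move_linear(p+[.068],rate=.05)
manip.move_linear(p+[.2],rate=.15)
manip.dwell(.2);s=manip.state();print(s['gripper_width'],s['contact_force'],s['clock'])
c=cap('wrist');pickle.dump(c,open('w_held.pkl','wb'));cv2.imwrite('pics/w_held.png',cv2.resize(c['image'],(768,576)))
E
```

```text
0.04517457903341839 [ 0.13092744 -0.33978276  1.01459089] [ 0.47796115 -0.24377532  0.04795071]
0.044693647054563836 [ 0.09282204  0.73575247 -0.36299385] 9.2917
```

View pics/w_held.png

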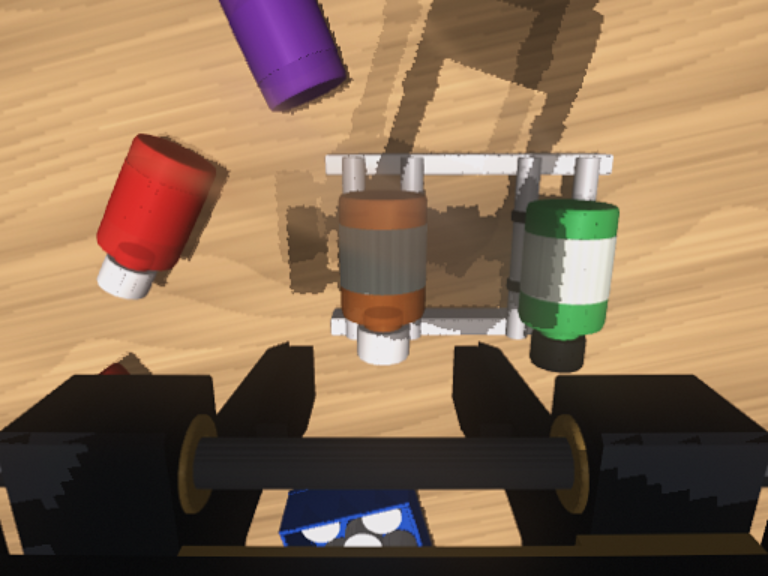

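The gripper closed to 45 mm, less than the 56 mm body, and the picture shows the bottle still in the rack at (383,260): the grasp missed. I'll check the bottle pose and finger geometry before retrying.

```bash
python3 - <<'E'
from fit import *
c=pickle.load(open('w_held.pkl','rb'));P=cloud(c)
s=manip.state()
print('TCP px',proj(c,s['tool_pos'])*1.5, 'grasp', proj(c,s['tool_pos']+[0,0,.019])*1.5)
T=np.array(c['T']);Q=P[::6,::6].reshape(-1,3)
r=R.from_rotvec(s['tcp_rot']).as_matrix()
L=(P-s['tool_pos'])@r
for (u,v) in((300,380),(465,380),(290,360),(455,350),(383,250),(383,460),(383,350)):
    print((u,v),P[int(v/1.5),int(u/1.5)].round(3),'tool',L[int(v/1.5),int(u/1.5)].round(3))
bottle(P,[.478,-.2438],-.213,.062)
bottle(P,[.478+.12*np.sin(.213),-.2438+.12*np.cos(.213)],-.213,.062)
c=pickle.load(open('w_rack.pkl','rb'));P=cloud(c)
bottle(P,[.478+.12*np.sin(.213),-.2438+.12*np.cos(.213)],-.213,.062)
c=cap('top');cv2.imwrite('pics/top1.png',cv2.resize(c['image'],(768,576)));pickle.dump(c,open('top1.pkl','wb'))
bottle(cloud(c),[.478,-.2438],-.213,.062)
E
```

```text
TCP px [[384.45767044 337.28130955]] grasp [[384.63657183 358.34196952]]
(300, 380) [ 0.464 -0.265  0.251] tool [-0.052 -0.024 -0.009]
(465, 380) [ 0.473 -0.22   0.251] tool [-0.052  0.022 -0.009]
(290, 360) [ 0.462 -0.269  0.241] tool [-0.042 -0.028 -0.01 ]
(455, 350) [ 0.473 -0.22   0.231] tool [-0.032  0.022 -0.009]
(383, 250) [ 0.467 -0.242  0.09 ] tool [ 0.109 -0.001 -0.011]
(383, 460) [ 0.452 -0.239  0.31 ] tool [-0.111 -0.001 -0.026]
(383, 350) [ 0.534 -0.257  0.08 ] tool [ 0.119 -0.001  0.058]
n 3915 res 0.00061 yaw -0.21188657788464663 z 0.0612889421739465 body a [-0.041  -0.0407  0.0367  0.0382] cap [-0.0414  0.0679]
centre [ 0.4763 -0.2441]
n 3992 res 0.00065 yaw -0.2139838746209929 z 0.06112374798719716 body a [-0.0355 -0.0347  0.0423  0.0432] cap [-0.0355  0.0732]
centre [ 0.507 -0.128]
n 3152 res 0.0007 yaw -0.21080527293333845 z 0.06115650332544193 body a [-0.0345 -0.0342  0.0432  0.0441] cap [0.0524 0.0739]
centre [ 0.5078 -0.1281]
n 286 res 0.0013 yaw -0.22598851832174097 z 0.06251849235534833 body a [-0.0375 -0.0371  0.0385  0.0414] cap [-0.0378 -0.0377]
centre [ 0.4795 -0.2431]
```

View pics/top1.png

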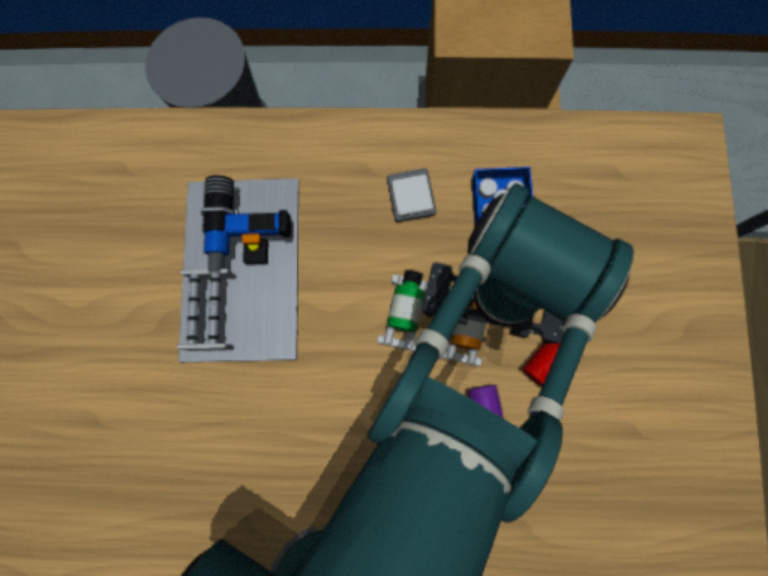

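```bash
python3 - <<'E'
from fit import *
c=pickle.load(open('w_held.pkl','rb'));P=cloud(c)
s=manip.state();r=R.from_rotvec(s['tcp_rot']).as_matrix();L=(P-s['tool_pos'])@r
m=np.isfinite(L[...,0])&(L[...,0]<.03)&(L[...,0]>-.06)&(abs(L[...,1])<.07)
q=L[m];print(len(q),q[:,0].max())
for x in np.arange(-.06,.01,.006):
    t=q[(q[:,0]>x)&(q[:,0]<=x+.006)]
    if len(t):print(x.round(3),len(t),'L y',t[t[:,1]<0][:,1].min().round(3),t[t[:,1]<0][:,1].max().round(3),'R',t[t[:,1]>0][:,1].min().round(3),t[t[:,1]>0][:,1].max().round(3))
manip.set_gripper(.088)
manip.move_linear([.478,-.2438,.048],rate=.15)
for w in(.07,.06,.05):
    manip.set_gripper(w,force=20);s=manip.state();print(w,s['gripper_width'],s['contact_force'].round(2),s['clock'])
c=cap('wrist');cv2.imwrite('pics/w_low.png',cv2.resize(c['image'],(768,576)));pickle.dump(c,open('w_low.pkl','wb'))
c=cap('side');cv2.imwrite('pics/s_low.png',cv2.resize(c['image'][140:240,220:340],None,fx=6,fy=6,interpolation=cv2.INTER_CUBIC))
E
```

```text
3092 -0.028790905380651235
-0.06 797 L y -0.039 -0.024 R 0.023 0.038
-0.054 854 L y -0.038 -0.023 R 0.022 0.037
-0.048 559 L y -0.037 -0.023 R 0.022 0.036
-0.042 502 L y -0.037 -0.023 R 0.022 0.036
-0.036 371 L y -0.036 -0.023 R 0.022 0.035
-0.03 9 L y -0.029 -0.023 R 0.022 0.029
0.07 0.07044206454550803 [ 0.28 -0.   -0.24] 11.7833
0.06 0.0599586601876941 [-0.71 -0.53  0.83] 12.1417
0.05 0.04995202231989811 [-0.04 -0.33  0.38] 12.5
```

View pics/w_low.png

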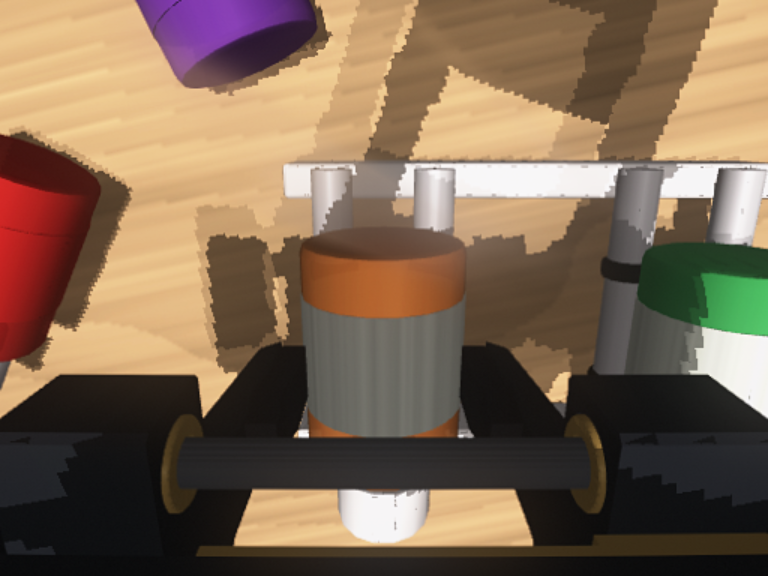

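View pics/s_low.png

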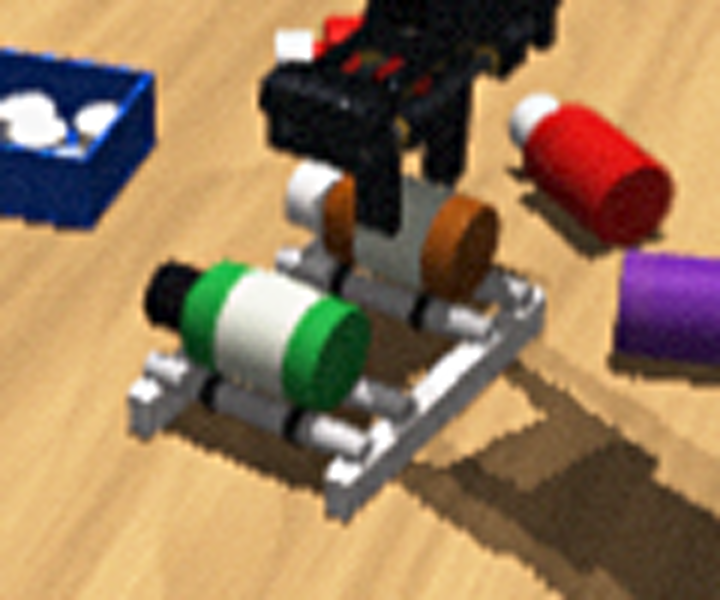

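The fingers' tips sit well above the bottle's axis: tip depth reads about 29 mm behind the TCP. I'll measure the tip position against opening.

```bash
cat > tip.py <<'E'
from fit import *
def tip(c,Tt=None):
    P=cloud(c);Tt=c['T']@np.linalg.inv(np.array(c['T_tool_cam']))
    L=(P-Tt[:3,3])@Tt[:3,:3]
    m=np.isfinite(L[...,0])&(L[...,0]<.02)&(L[...,0]>-.06)&(abs(L[...,1])<.075)&(abs(L[...,2])<.012)
    q=L[m];x=q[:,0];mx=np.percentile(x,99.8);t=q[x>mx-.004]
    print('tip x',mx.round(4),x.max().round(4),'y',np.percentile(abs(t[:,1]),[2,98]).round(4),'z',np.percentile(t[:,2],[2,98]).round(4))
E
python3 - <<'E'
from tip import *
for f in('w_rack','w_rig','w_held','w_low'):tip(pickle.load(open(f+'.pkl','rb')))
manip.set_gripper(.088);manip.move_linear([.478,-.2438,.15],rate=.2)
manip.set_gripper(0,force=20);s=manip.state();print(s['gripper_width'],s['clock'])
c=cap('wrist');tip(c);pickle.dump(c,open('w_shut.pkl','wb'));cv2.imwrite('pics/w_shut.png',cv2.resize(c['image'],(768,576)))
print('TCP px',proj(c,s['tool_pos'])*1.5)
E
```

```text
tip x -0.0303 -0.0296 y [0.0435 0.0537] z [-0.0116  0.0076]
tip x -0.0302 -0.0294 y [0.0436 0.0532] z [-0.0117  0.0073]
tip x -0.0303 -0.0293 y [0.0219 0.0333] z [-0.0116  0.0061]
tip x -0.0216 -0.0185 y [0.0246 0.0279] z [-0.0119  0.0113]
0.0007900344438678075 15.2667
tip x -0.0302 -0.0294 y [0.0003 0.0107] z [-0.0117 -0.0088]
TCP px [[384.59140674 336.70908703]]
```

View pics/w_shut.png

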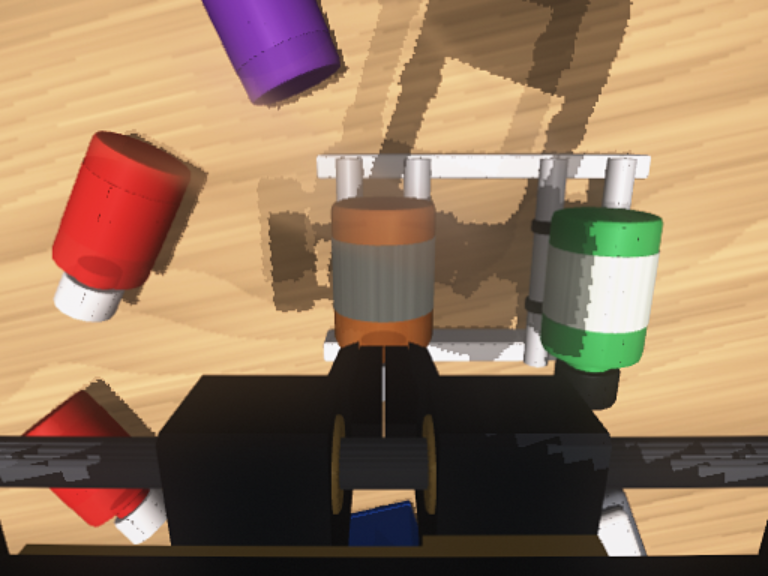

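```bash
python3 - <<'E'
from tip import *
for f in('w_held','w_shut','w_rack'):
    c=pickle.load(open(f+'.pkl','rb'))
    P=cloud(c);Tt=c['T']@np.linalg.inv(np.array(c['T_tool_cam']));L=(P-Tt[:3,3])@Tt[:3,:3]
    for u,v in((250,400),(100,400),(180,400),(200,500),(384,460),(384,550),(500,400),(650,400)):print(f,(u,v),L[int(v/1.5),int(u/1.5)].round(3))
E
```

```text
w_held (250, 400) [-0.068 -0.034 -0.012]
w_held (100, 400) [-0.108 -0.045 -0.034]
w_held (180, 400) [-0.108 -0.032 -0.035]
w_held (200, 500) [-0.112 -0.029 -0.019]
w_held (384, 460) [-0.111 -0.    -0.026]
w_held (384, 550) [-0.121 -0.    -0.019]
w_held (500, 400) [-0.065  0.029 -0.01 ]
w_held (650, 400) [-0.108  0.041 -0.035]
w_shut (250, 400) [-0.109 -0.021 -0.035]
w_shut (100, 400) [ 0.15  -0.212  0.113]
w_shut (180, 400) [ 0.151 -0.152  0.113]
w_shut (200, 500) [-0.118 -0.027 -0.024]
w_shut (384, 460) [-0.112 -0.    -0.026]
w_shut (384, 550) [-0.121 -0.    -0.018]
w_shut (500, 400) [-0.108  0.018 -0.035]
w_shut (650, 400) [0.152 0.199 0.113]
w_rack (250, 400) [ 0.251 -0.131  0.17 ]
w_rack (100, 400) [ 0.249 -0.276  0.169]
w_rack (180, 400) [-0.064 -0.052 -0.01 ]
w_rack (200, 500) [ 0.249 -0.191  0.286]
w_rack (384, 460) [-0.112 -0.    -0.026]
w_rack (384, 550) [-0.121 -0.    -0.018]
w_rack (500, 400) [0.251 0.112 0.17 ]
w_rack (650, 400) [0.252 0.259 0.17 ]
```

Everything on the gripper sits ~30 mm behind the nominal TCP, so the real tips are at TCP z + 30 mm (which also matches the light touch at 45 mm opening). Retrying 28 mm lower, in guarded steps.

```bash
python3 - <<'E'
from h import *
import pickle
p=[.478,-.2438]
manip.set_gripper(.088)
manip.move_linear(p+[.045],rate=.2)
f0=manip.state()['contact_force']
for z in(.035,.027,.020):
    manip.move_linear(p+[z],rate=.06);f=manip.state()['contact_force']-f0;print(z,f.round(2))
    if abs(f).max()>4:break
manip.set_gripper(.045,force=20);s=manip.state();print(s['gripper_width'],s['contact_force'].round(2))
if s['gripper_width']>.052:
    manip.move_linear(p+[.04],rate=.05)
    manip.move_linear(p+[.2],rate=.15)
    manip.dwell(.2);s=manip.state();print(s['gripper_width'],s['contact_force'].round(2))
c=cap('wrist');pickle.dump(c,open('w_held2.pkl','wb'));cv2.imwrite('pics/w_held2.png',cv2.resize(c['image'],(768,576)));print(s['clock'])
E
```

```text
0.035 [-0.58 -0.64 -1.42]
0.027 [-0.83 -0.35 -0.62]
0.02 [-0.67  0.09 -1.26]
0.055330179272193344 [0.01 0.39 1.06]
0.055459385827341307 [-0.53 -0.79 -2.99]
20.7417
```

View pics/w_held2.png

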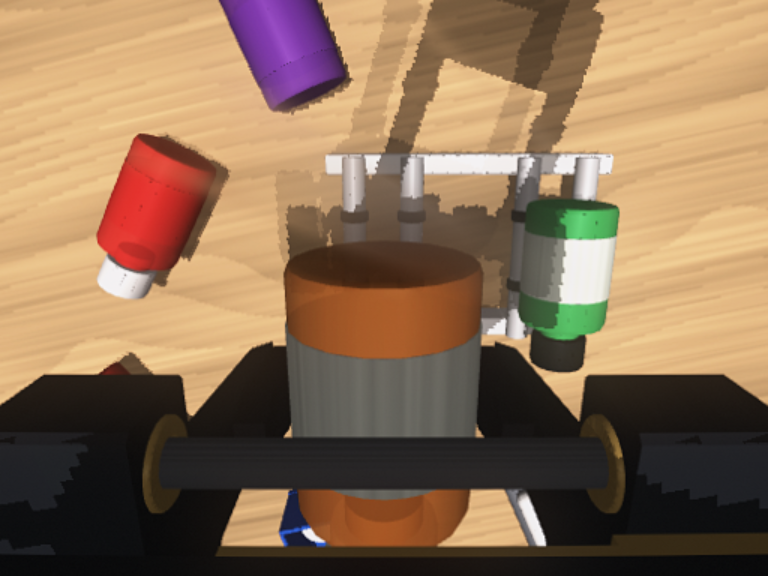

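Bottle is held (width 55.4 mm, ~3 N) and centred between the fingers. Checking its pitch and height in the hand.

```bash
python3 - <<'E'
from tip import *
c=pickle.load(open('w_held2.pkl','rb'));P=cloud(c);Tt=c['T']@np.linalg.inv(np.array(c['T_tool_cam']));L=(P-Tt[:3,3])@Tt[:3,:3]
m=np.isfinite(L[...,0])&(abs(L[...,1])<.004)&(L[...,0]>-.085)&(L[...,0]<-.03)
q=L[m]
for z in np.arange(-.05,.08,.008):
    t=q[abs(q[:,2]-z)<.004]
    if len(t):print(z.round(3),len(t),t[:,0].min().round(4))
E
```

```text
-0.042 704 -0.0703
-0.034 500 -0.0705
-0.026 495 -0.0707
-0.018 449 -0.0707
-0.01 399 -0.0706
-0.002 192 -0.0704
0.014 182 -0.0706
0.022 322 -0.0704
0.03 258 -0.07
```

```bash
python3 - <<'E'
from h import *
import pickle
r=down(.043);p=[.499,.2485]
manip.move_pose(p+[.18],r)
manip.move_linear(p+[.065],rate=.12)
manip.move_linear(p+[.0535],rate=.04)
manip.dwell(.2)
f0=manip.state()['contact_force'];print(f0.round(2))
z=.0535
while z>.043:
    z-=.001;manip.move_linear(p+[z],rate=.02);manip.dwell(.08);s=manip.state();f=s['contact_force']-f0
    print(round(z,4),f.round(2))
    if f[2]>2.2:break
c=cap('wrist');cv2.imwrite('pics/w_set.png',cv2.resize(c['image'],(768,576)));print(s['clock'])
E
```

```text
[-0.45  0.7  -2.57]
0.0525 [ 0.63 -0.83 -0.61]
0.0515 [ 0.7  -0.17  0.28]
0.0505 [-0.06 -1.2   0.04]
0.0495 [-1.75  0.15  6.32]
25.6583
```

View pics/w_set.png

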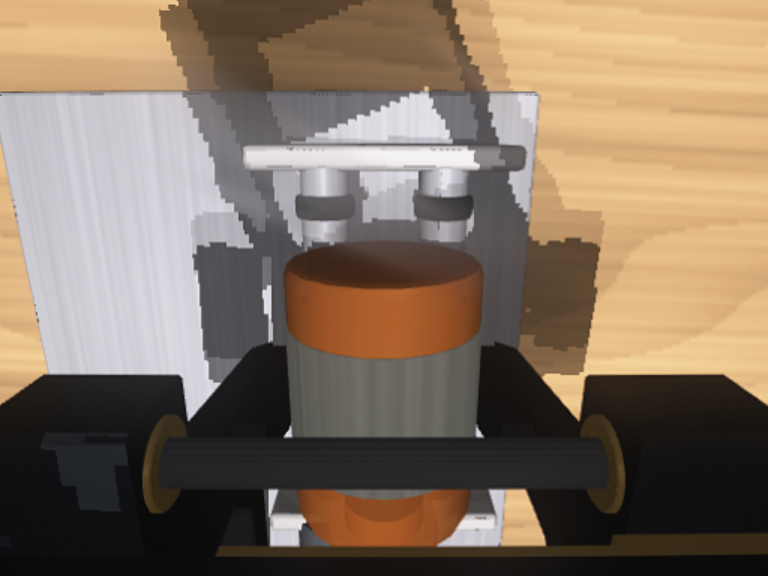

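Contact at TCP z 0.0495, exactly as expected (axis ≈ 92 mm); the bottle (centre col 384) is midway between the rollers (cols 325, 443). Releasing and checking.

```bash
python3 - <<'E'
from tip import *
manip.set_gripper(.064);manip.set_gripper(.088)
x,y,z=manip.state()['tool_pos']
manip.move_linear([x,y,.2],rate=.15)
r=down(.043)
manip.move_linear([.53,.22,.25],rate=.2);manip.dwell(.15)
c=cap('wrist');pickle.dump(c,open('w_rig2.pkl','wb'));cv2.imwrite('pics/w_rig2.png',cv2.resize(c['image'],(768,576)))
P=cloud(c);b,th,zz=bottle(P,[.497,.2485],.043,.09)
u=np.array([np.cos(.043),np.sin(.043)]);n=np.array([-u[1],u[0]]);d=P[...,:2]-[.578,.202];a=d@u;bb=d@n;Z=P[...,2]
print('bottle in rig frame (wrist origin .578)',((b-[.578,.202])@u).round(4),((b-[.578,.202])@n).round(4))
for lo,hi in((-.2,-.12),(-.04,.0)):
    m=(Z>.062)&(Z<.07)&(a>lo)&(a<hi)&(((bb>.006)&(bb<.015))|((bb>.085)&(bb<.094)));print('plate',np.percentile(a[m],[2,50,98]).round(4) if m.any() else None)
hsv=cv2.cvtColor(c['image'],cv2.COLOR_BGR2HSV).astype(int);H,S,V=hsv[...,0],hsv[...,1],hsv[...,2]
org=(abs(bb+.035)<.03)&(a>.02)&(a<.1)&(H>=5)&(H<18)&(S>150)&(V>80)&(Z>.055)
if org.any():print('trig a',np.percentile(a[org],[1,99]).round(4),'b',np.percentile(bb[org],[1,99]).round(4))
print(manip.state()['clock'],manip.state()['contact_force'].round(2))
E
```

```text
n 3806 res 0.00064 yaw 0.04261654479013521 z 0.09118817842273377 body a [-0.0393 -0.0388  0.0388  0.0405] cap [0.0484 0.0698]
centre [0.4973 0.2486]
bottle in rig frame (wrist origin .578) -0.0786 0.0501
plate [-0.1475 -0.1435 -0.1398]
plate [-0.009  -0.0057 -0.0016]
trig a [0.05   0.0663] b [-0.0511 -0.0194]
28.4 [ 0.01 -0.62  0.2 ]
```

View pics/w_rig2.png

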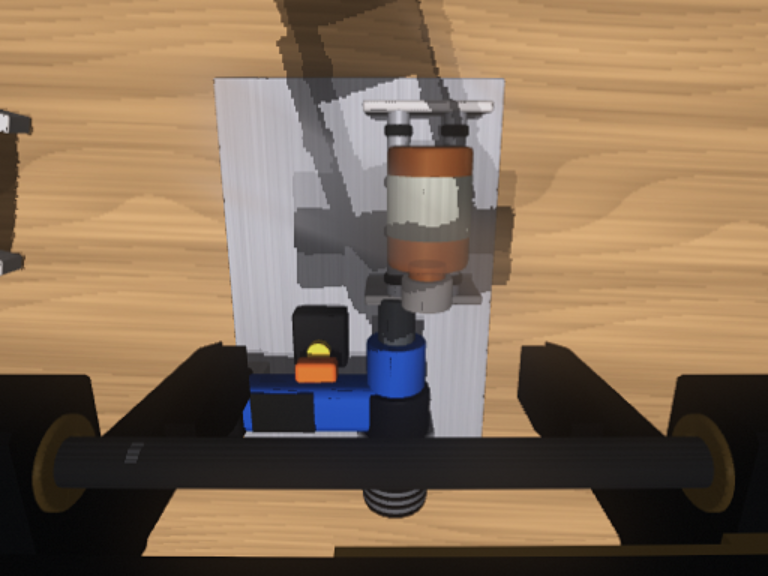

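Bottle fit: yaw 0.0426 (rig 0.043), axis z 91.2 mm, 4 mm from the plates' middle, 0 mm sideways, so it's placed. Trigger at (317,371), button (318,350). Now I'll shut the fingers and push the trigger with force feedback (real tips at TCP + 30 mm).

```bash
cat >> h.py <<'E'
U=np.array([np.cos(.043),np.sin(.043),0]);FACE=np.array([.6295,.1692,0])
def at(s,z): return (FACE+s*U+[0,0,z]).tolist()   # TCP with fingers' centre s ahead of the rest face
def frc(n=4):
    v=[]
    for _ in range(n): manip.dwell(.03);v.append(manip.state()['contact_force'])
    return np.mean(v,0)
E
python3 - <<'E'
from h import *
import pickle
manip.set_gripper(0,force=30)
manip.move_pose(at(-.016,.15),down(.043))
manip.move_linear(at(-.016,.05),rate=.15)
f0=frc();print('f0',f0.round(2))
for z in(.035,.026,.020):
    manip.move_linear(at(-.016,z),rate=.05);f=frc(2)-f0;print(z,f.round(2))
    if abs(f).max()>4:print('STOP');break
else:
    for s in np.arange(-.014,-.004,.002):
        manip.move_linear(at(s,.020),rate=.03);f=frc(3)-f0;print(round(s,4),'along',(f@U).round(2),f.round(2))
        if f@U<-2:break
c=cap('wrist');cv2.imwrite('pics/w_tr.png',cv2.resize(c['image'],(768,576)))
c=cap('side');cv2.imwrite('pics/s_tr.png',cv2.resize(c['image'][200:340,90:280],(760,560),interpolation=cv2.INTER_CUBIC))
np.save('f0.npy',f0);s=manip.state();print(s['clock'],s['tool_pos'],s['gripper_width'])
E
```

```text
f0 [ 0.08 -0.07  0.42]
0.035 [0.04 0.61 0.24]
0.026 [ 0.41  0.31 -0.44]
0.02 [-0.38 -0.17 -1.1 ]
-0.014 along 0.1 [ 0.11 -0.09 -0.53]
-0.012 along 0.04 [ 0.03  0.08 -0.22]
-0.01 along -0.31 [-0.3  -0.12 -0.28]
-0.008 along -2.78 [-2.77 -0.15  1.18]
34.0167 [0.62098051 0.1688127  0.01983763] 0.00040148984104391083
```

View pics/s_tr.png

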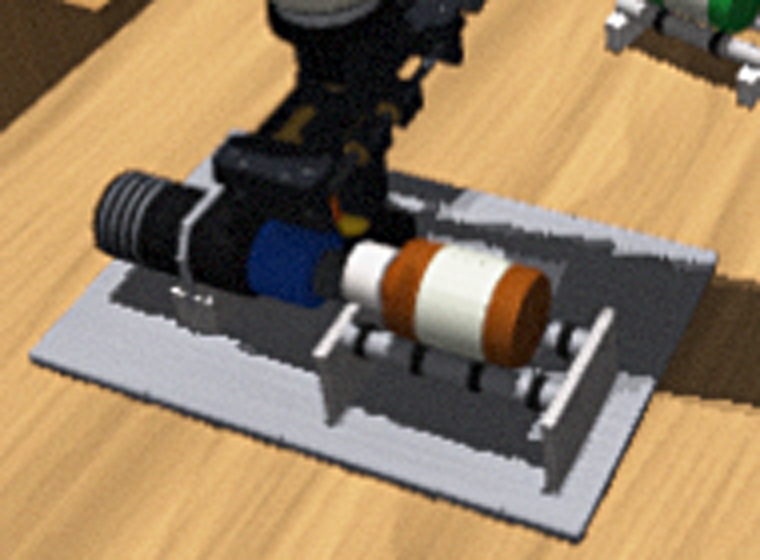

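View pics/w_tr.png

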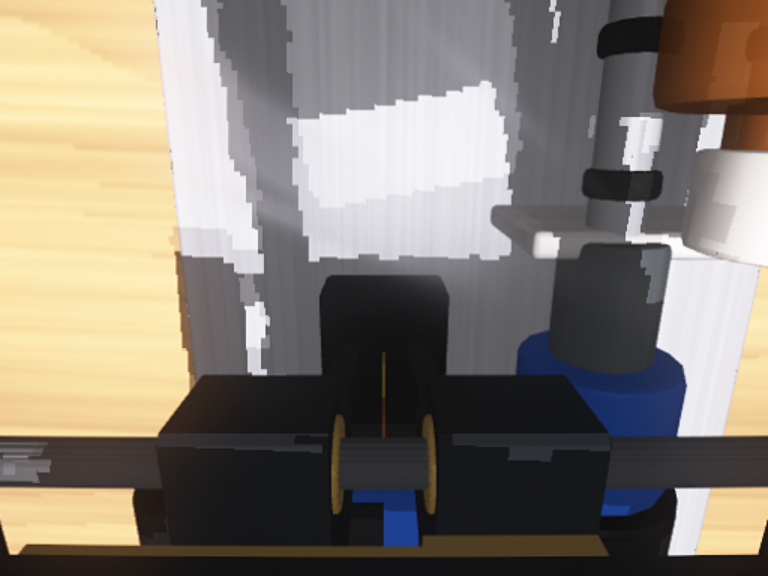

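Contact with the trigger at s ≈ −8.5 mm, as predicted; the orange trigger shows through the finger slit at (384,415). Squeeze fully now.

```bash
python3 - <<'E'
from h import *
f0=np.load('f0.npy')
for s in [-.004,0,.002,.003,.004,.005,.006,.007,.008]:
    manip.move_linear(at(s,.020),rate=.03);f=frc(4)-f0;q=(manip.state()['tool_pos']-FACE)@U;print(round(s,4),round(q,4),'along',(f@U).round(2),f.round(2))
    if f@U<-11:break
print(manip.state()['clock'])
E
```

```text
-0.004 -0.0043 along -4.36 [-4.37  0.04  1.16]
0 -0.0006 along -5.74 [-5.74 -0.01  1.13]
0.002 0.0011 along -6.07 [-6.09  0.37  2.36]
0.003 0.0021 along -6.37 [-6.38  0.02  2.14]
0.004 0.0029 along -6.81 [-6.83  0.31  1.94]
0.005 0.0039 along -6.34 [-6.35  0.13  2.78]
0.006 0.0048 along -7.28 [-7.28 -0.07  2.54]
0.007 0.0047 along -9.75 [-9.75 -0.32  5.35]
0.008 0.0047 along -12.51 [-12.5   -0.55   7.33]
37.5333
```

The trigger is at its stop. Now going down on the button.

```bash
python3 - <<'E'
from h import *
f0=np.load('f0.npy')
for z in [.017,.014,.012,.010,.008,.007,.006,.005,.004,.003,.002]:
    manip.move_linear(at(.008,z),rate=.03);f=frc(3)-f0;p=manip.state()['tool_pos'];print(z,p[2].round(4),round((p-FACE)@U,4),'along',(f@U).round(2),'z',f[2].round(2))
    if f[2]>14 or f@U>-7:break
print(manip.state()['clock'])
E
```

```text
0.017 0.0169 0.0047 along -13.37 z 8.09
0.014 0.014 0.0047 along -13.43 z 8.87
0.012 0.0122 0.0047 along -13.9 z 9.43
0.01 0.0105 0.0046 along -14.34 z 11.58
0.008 0.0086 0.0047 along -15.38 z 12.02
0.007 0.0078 0.0046 along -15.28 z 13.32
0.006 0.0069 0.0047 along -15.79 z 13.04
0.005 0.006 0.0047 along -16.2 z 13.94
0.004 0.005 0.0047 along -15.65 z 13.93
0.003 0.0045 0.0047 along -17.2 z 16.2
41.0333
```

```bash
python3 - <<'E'
from h import *
f0=np.load('f0.npy')
for z in [.002,.001,0.]:
    manip.move_linear(at(.008,z),rate=.03);f=frc(3)-f0;p=manip.state()['tool_pos'];print(z,p[2].round(4),round((p-FACE)@U,4),'along',(f@U).round(2),'z',f[2].round(2))
    if f[2]>24:break
manip.dwell(.2)
print(manip.state()['clock'])
E
```

```text
0.002 0.0043 0.0046 along -18.88 z 20.71
0.001 0.0042 0.0047 along -21.8 z 25.72
41.9333
```

Hard stop at z 4.2 mm: the button is fully in. Easing the trigger off while holding the button down.

```bash
python3 - <<'E'
from h import *
f0=np.load('f0.npy')
for s in [.006,.004,.002,.0005,-.001,-.0025,-.004]:
    manip.move_linear(at(s,.002),rate=.02);f=frc(3)-f0;p=manip.state()['tool_pos'];print(s,p[2].round(4),round((p-FACE)@U,4),'along',(f@U).round(2),'z',f[2].round(2))
print(manip.state()['clock'])
E
```

```text
0.006 0.0043 0.0048 along -13.09 z 15.77
0.004 0.0043 0.0049 along -7.56 z 11.26
0.002 0.0044 0.0048 along -3.34 z 7.37
0.0005 0.0044 0.0041 along -0.61 z 5.86
-0.001 0.0044 0.0028 along 1.16 z 5.52
-0.0025 0.0044 0.0013 along 0.98 z 6.22
-0.004 0.0045 0.0002 along 2.16 z 5.3
44.3917
```

```bash
python3 - <<'E'
from h import *
f0=np.load('f0.npy')
for s in [-.0055,-.007,-.0085]:
    manip.move_linear(at(s,.002),rate=.02);f=frc(3)-f0;p=manip.state()['tool_pos'];print(s,p[2].round(4),round((p-FACE)@U,4),'along',(f@U).round(2),'z',f[2].round(2))
p=manip.state()['tool_pos']
for z in(.006,.009,.013):
    manip.move_linear([p[0],p[1],z],rate=.03);f=frc(3)-f0;print(z,'along',(f@U).round(2),'z',f[2].round(2))
manip.move_linear([p[0],p[1],.14],rate=.15)
manip.move_pose([.52,.20,.25],down(.043));manip.dwell(.2)
import pickle
c=cap('wrist');pickle.dump(c,open('w_fin.pkl','wb'));cv2.imwrite('pics/w_fin.png',cv2.resize(c['image'],(768,576)))
cv2.imwrite('pics/w_fin_crop.png',cv2.resize(c['image'][190:290,150:300],(750,500),interpolation=cv2.INTER_CUBIC))
print(manip.state()['clock'])
E
```

```text
-0.0055 0.0045 -0.0011 along 3.68 z 5.04
-0.007 0.0044 -0.0028 along 4.34 z 5.08
-0.0085 0.0044 -0.0044 along 4.32 z 6.03
0.006 along -0.07 z -0.23
0.009 along -0.65 z -0.9
0.013 along 0.09 z -0.7
48.5333
```

View pics/w_fin.png

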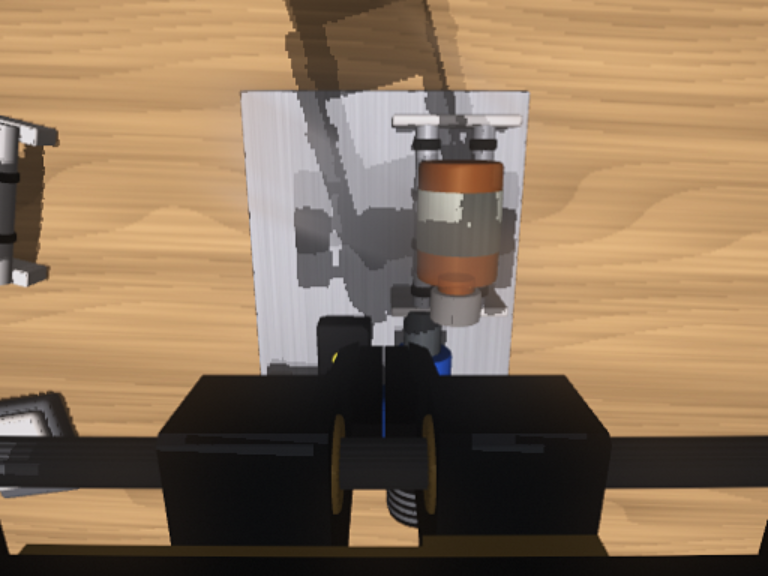

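```bash
python3 - <<'E'
from fit import *
U=np.array([np.cos(.043),np.sin(.043)]);n=np.array([-U[1],U[0]])
for f in('w_rig2','w_fin'):
    c=pickle.load(open(f+'.pkl','rb'));P=cloud(c);bottle(P,[.497,.2485],.043,.09)
    d=P[...,:2]-[.578,.202];a=d@U;bb=d@n;Z=P[...,2]
    hsv=cv2.cvtColor(c['image'],cv2.COLOR_BGR2HSV).astype(int);H,S,V=hsv[...,0],hsv[...,1],hsv[...,2]
    org=(abs(bb+.035)<.03)&(a>.02)&(a<.1)&(H>=5)&(H<18)&(S>150)&(V>60)&(Z>.055)
    yel=(abs(bb+.035)<.03)&(a>.02)&(a<.1)&(H>=20)&(H<35)&(S>120)&(Z<.05)
    print(f,'trig a',np.percentile(a[org],[1,99]).round(4),org.sum(),'btn z',np.percentile(Z[yel],[10,50,90]).round(4),'a',np.percentile(a[yel],[2,98]).round(4),yel.sum())
E
```

```text
n 3806 res 0.00064 yaw 0.04261654479013521 z 0.09118817842273377 body a [-0.0393 -0.0388  0.0388  0.0405] cap [0.0484 0.0698]
centre [0.4973 0.2486]
w_rig2 trig a [0.0497 0.0663] 408 btn z [0.0375 0.0419 0.0431] a [0.0416 0.0526] 126
n 3734 res 0.00063 yaw 0.04353561278894996 z 0.09121745422293455 body a [-0.0392 -0.0391  0.0389  0.0396] cap [0.0485 0.0698]
centre [0.4971 0.2487]Traceback (most recent call last):
  File "<stdin>", line 9, in <module>
    return _quantile_unchecked(
        a, q, axis, out, overwrite_input, method, keepdims, weights)
    return _ureduce(a,
                    func=_quantile_ureduce_func,
    ...<5 lines>...
                    overwrite_input=overwrite_input,
                    method=method)
    r = func(a, **kwargs)
    result = _quantile(arr,
                       quantiles=q,
    ...<2 lines>...
                       out=out,
                       weights=wgt)
    slices_having_nans = np.isnan(arr[-1, ...])
                                  ~~~^^^^^^^^^
IndexError: index -1 is out of bounds for axis 0 with size 0
```

The shut fingers hide the trigger at (345,375); the bottle is unchanged. Opening the gripper and moving 40 mm in y and 30 mm in x to see it (48.5 s used).

```bash
python3 - <<'E'
from fit import *
manip.set_gripper(.088)
manip.move_linear([.55,.17,.25],rate=.2);manip.dwell(.1)
c=cap('wrist');pickle.dump(c,open('w_fin2.pkl','wb'));cv2.imwrite('pics/w_fin2.png',cv2.resize(c['image'],(768,576)))
cv2.imwrite('pics/w_fin2_crop.png',cv2.resize(c['image'][185:265,200:320],(750,500),interpolation=cv2.INTER_CUBIC))
print(manip.state()['clock'])
U=np.array([np.cos(.043),np.sin(.043)]);n=np.array([-U[1],U[0]])
P=cloud(c);d=P[...,:2]-[.578,.202];a=d@U;bb=d@n;Z=P[...,2]
hsv=cv2.cvtColor(c['image'],cv2.COLOR_BGR2HSV).astype(int);H,S,V=hsv[...,0],hsv[...,1],hsv[...,2]
org=(abs(bb+.035)<.03)&(a>.02)&(a<.1)&(H>=5)&(H<18)&(S>150)&(V>60)&(Z>.055)
yel=(abs(bb+.035)<.03)&(a>.02)&(a<.1)&(H>=20)&(H<35)&(S>120)&(Z<.05)
for k,m,q in(('trig a',org,a),('btn z',yel,Z),('btn a',yel,a)):print(k,m.sum(),np.percentile(q[m],[2,50,98]).round(4) if m.any() else None)
bottle(P,[.497,.2485],.043,.09)
E
```

```text
50.3667
trig a 233 [0.0589 0.0617 0.0663]
btn z 189 [0.0324 0.0348 0.0363]
btn a 189 [0.0424 0.0517 0.0612]
n 3992 res 0.00068 yaw 0.04685381686959711 z 0.09118374046445946 body a [-0.0382 -0.0381  0.039   0.0405] cap [0.0483 0.0695]
centre [0.4979 0.2487]
```

View pics/w_fin2_crop.png

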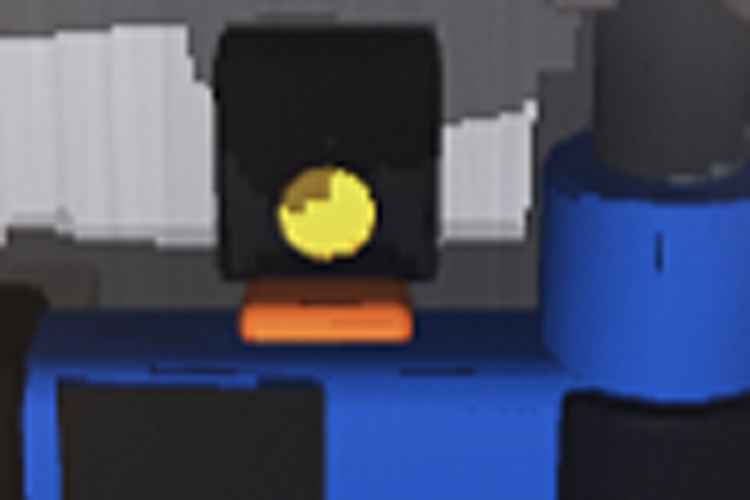

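The crop shows the whole yellow button clear of the trigger at (327,212) and sunk, with the orange trigger at (325,312) set back. The trigger front moved from 49.7 to 58.9 mm (9.2 mm, locked), the button top is at ~35–36 mm (in), and the bottle is at rest. Handing in.

```bash
python3 -c "
from h import *
print(manip.state()['contact_force'].round(2));order.close_job()"
```

```text
[-0.21 -0.29 -0.98]
the job is handed in; nothing more can be done
```

The amber bottle is on the rollers, the trigger is locked on, and the job is handed in. About 50 s of the 64 s allowed had been used.

**Bottle:** It lies about 4 mm from midway along the rollers, less than 1 mm off sideways and within about 0.004 rad of the rig's axis. Its axis is about 91 mm high. The force on the tool rose about 6 N when it touched down.

**Trigger and lock-on button:** I pushed the trigger to its stop and the button down to its stop, then eased the trigger off with the button held down. In the last picture the trigger front is 9.2 mm in (locked is about 9.5). The button top reads 35 mm (fully in is 36), with the robot clear of everything.

**What failed or disagreed:**
- **First grasp:** It missed, because the real fingertips sit about 30 mm behind the stated tool point. I corrected for this from depth readings, and the bottle and green bottle had not moved.
- **Cameras:** The top and wrist cameras differed by 2–4 mm in x. I settled the trigger and button contacts by force.
- **Neighbours:** The green bottle read within 1 mm of its place after the first, missed grasp. I didn't measure it again, and I didn't measure the bin or the pedal. I never reached for any of them.

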